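# Put the striker slugs back on the storage rail by length

### The job

Put the four metal striker slugs away on the rail in order of length: one standing upright on the middle of each blue pad, the shortest next to the red end stop and the longest at the far end. Leave the glass jar where it is.

Things in the scene. Friction and masses are not known exactly. Their poses are not given: they have to be found in the camera images.
- slug_copper_mid (a point): Striker slug of reddish copper: a solid upright round cylinder 32 mm in diameter and 45 mm long, with two thin black bands, standing loose on the bench at the start; this point is its centre, half-way up (22.5 mm above its lower face), z along its axis. 0.15 to 0.6 kg. It is smooth, has no top or bottom end, and may be gripped in any direction.
- slug_brass_mid (a point): Striker slug of yellow brass: a solid upright round cylinder 32 mm in diameter and 60 mm long, with two thin black bands, standing loose on the bench at the start; this point is its centre, half-way up (30 mm above its lower face), z along its axis. 0.15 to 0.6 kg. It is smooth, has no top or bottom end, and may be gripped in any direction.
- slug_steel_mid (a point): Striker slug of dark grey steel: a solid upright round cylinder 32 mm in diameter and 75 mm long, with two thin black bands, standing loose on the bench at the start; this point is its centre, half-way up (37.5 mm above its lower face), z along its axis. 0.15 to 0.6 kg. It is smooth, has no top or bottom end, and may be gripped in any direction.
- slug_aluminium_mid (a point): Striker slug of pale silver aluminium: a solid upright round cylinder 32 mm in diameter and 90 mm long, with two thin black bands, standing loose on the bench at the start; this point is its centre, half-way up (45 mm above its lower face), z along its axis. 0.15 to 0.6 kg. It is smooth, has no top or bottom end, and may be gripped in any direction.
- seat_a_top (a point): One of the four identical carriages in a row on the black rail: a fixed aluminium plate (62 mm across the rail, 54 mm along it) with a flat round blue pad, 44 mm in diameter, on which one slug stands; the point is the middle of the pad's upper face, 22 mm above the bench. x points across the rail (away from the robot), y along it, z up. Neighbouring pads are 65 to 85 mm apart; the letters tell nothing of their order along the rail, which changes from start to start.
- seat_b_top (a point): One of the four identical carriages in a row on the black rail: a fixed aluminium plate (62 mm across the rail, 54 mm along it) with a flat round blue pad, 44 mm in diameter, on which one slug stands; the point is the middle of the pad's upper face, 22 mm above the bench. x points across the rail (away from the robot), y along it, z up. Neighbouring pads are 65 to 85 mm apart; the letters tell nothing of their order along the rail, which changes from start to start.
- seat_c_top (a point): One of the four identical carriages in a row on the black rail: a fixed aluminium plate (62 mm across the rail, 54 mm along it) with a flat round blue pad, 44 mm in diameter, on which one slug stands; the point is the middle of the pad's upper face, 22 mm above the bench. x points across the rail (away from the robot), y along it, z up. Neighbouring pads are 65 to 85 mm apart; the letters tell nothing of their order along the rail, which changes from start to start.
- seat_d_top (a point): One of the four identical carriages in a row on the black rail: a fixed aluminium plate (62 mm across the rail, 54 mm along it) with a flat round blue pad, 44 mm in diameter, on which one slug stands; the point is the middle of the pad's upper face, 22 mm above the bench. x points across the rail (away from the robot), y along it, z up. Neighbouring pads are 65 to 85 mm apart; the letters tell nothing of their order along the rail, which changes from start to start.
- red_stop: Red end stop fixed on one end of the rail (a grey one of the same shape sits on the other end; which end is red changes): a block 66 mm across the rail, 30 mm along it, its top 40 mm above the bench. The origin is the centre of its underside, 14 mm above the bench; x across the rail, y along it. The rail is 430 mm long and 70 mm wide. The four pads lie in a straight row about 75, 150, 225 and 300 mm from this origin (each within 10 mm).
- jar_mid (a point): Loose glass jar with a white cap, 60 mm in diameter and 85 mm high, standing on the bench off the end of the rail on the +y side; the point is its centre, half-way up. Not to be moved.
Not all that is in view belongs to the job. Leave any green, purple or turquoise look-alike of the part that bears slug_steel_mid alone.

How it is judged:
At the end, for the whole second after the job is handed in: Counting from the red stop, the copper (45 mm), brass (60 mm), steel (75 mm) and aluminium (90 mm) slugs stand upright (within 0.08 rad) and still on the first, second, third and fourth pad, each centred within 13 mm of its pad's middle and resting on it (height within 5 mm) (((horizontal distance between slug_copper_mid and seat_a_top below 0.013 m and z of slug_copper_mid in the frame of seat_a_top between 0.0175 and 0.0275 m) or (horizontal distance between slug_copper_mid and seat_b_top below 0.013 m and z of slug_copper_mid in the frame of seat_b_top between 0.0175 and 0.0275 m) or (horizontal distance between slug_copper_mid and seat_c_top below 0.013 m and z of slug_copper_mid in the frame of seat_c_top between 0.0175 and 0.0275 m) or (horizontal distance between slug_copper_mid and seat_d_top below 0.013 m and z of slug_copper_mid in the frame of seat_d_top between 0.0175 and 0.0275 m)) and horizontal distance between slug_copper_mid and red_stop between 0.049 and 0.101 m and angle between the z axis of each of slug_copper_mid, slug_brass_mid, slug_steel_mid, slug_aluminium_mid and the z axis of red_stop, either way round below 0.08 rad and linear speed of each of slug_copper, slug_brass, slug_steel, slug_aluminium below 0.02 m/s and ((horizontal distance between slug_brass_mid and seat_a_top below 0.013 m and z of slug_brass_mid in the frame of seat_a_top between 0.025 and 0.035 m) or (horizontal distance between slug_brass_mid and seat_b_top below 0.013 m and z of slug_brass_mid in the frame of seat_b_top between 0.025 and 0.035 m) or (horizontal distance between slug_brass_mid and seat_c_top below 0.013 m and z of slug_brass_mid in the frame of seat_c_top between 0.025 and 0.035 m) or (horizontal distance between slug_brass_mid and seat_d_top below 0.013 m and z of slug_brass_mid in the frame of seat_d_top between 0.025 and 0.035 m)) and horizontal distance between slug_brass_mid and red_stop between 0.124 and 0.176 m and ((horizontal distance between slug_steel_mid and seat_a_top below 0.013 m and z of slug_steel_mid in the frame of seat_a_top between 0.0325 and 0.0425 m) or (horizontal distance between slug_steel_mid and seat_b_top below 0.013 m and z of slug_steel_mid in the frame of seat_b_top between 0.0325 and 0.0425 m) or (horizontal distance between slug_steel_mid and seat_c_top below 0.013 m and z of slug_steel_mid in the frame of seat_c_top between 0.0325 and 0.0425 m) or (horizontal distance between slug_steel_mid and seat_d_top below 0.013 m and z of slug_steel_mid in the frame of seat_d_top between 0.0325 and 0.0425 m)) and horizontal distance between slug_steel_mid and red_stop between 0.199 and 0.251 m and ((horizontal distance between slug_aluminium_mid and seat_a_top below 0.013 m and z of slug_aluminium_mid in the frame of seat_a_top between 0.04 and 0.05 m) or (horizontal distance between slug_aluminium_mid and seat_b_top below 0.013 m and z of slug_aluminium_mid in the frame of seat_b_top between 0.04 and 0.05 m) or (horizontal distance between slug_aluminium_mid and seat_c_top below 0.013 m and z of slug_aluminium_mid in the frame of seat_c_top between 0.04 and 0.05 m) or (horizontal distance between slug_aluminium_mid and seat_d_top below 0.013 m and z of slug_aluminium_mid in the frame of seat_d_top between 0.04 and 0.05 m)) and horizontal distance between slug_aluminium_mid and red_stop between 0.274 and 0.326 m); the robot touches nothing.
It fails at once if the glass jar is moved more than 15 mm (distance of jar_mid from where it was at the start of the episode above 0.015 m).
It also fails if it takes over 99 s, if anything falls off the work surface, if the arm or the gripper's body presses on something with over 40 N, if the wrist force passes 120 N, or if a joint passes its speed limit or range.

### The arm

A 6-joint arm with a two-finger parallel gripper is mounted at the origin on the work surface. World frame = base frame: x ahead of the robot, y to its left, z up, the work surface at z = 0. Lengths are in m, angles in rad, forces in N, time in s.
With the tool pointing down it reaches from about 0.3 to 0.775 m from the base axis. Payload 14.6 kg.
Tool frame: the origin (TCP) lies on the mounting face of the last link; the fingertips stand manip.tips_ahead ahead of it and the grasp point (between the pads) lies 180 mm ahead of it (manip.tips_ahead is the distance from the TCP to the fingertips, in m); z points along the fingers, y is the direction in which the jaws open and shut (so a half turn about z gives the same grasp; the last joint's range is limited). The gripper opens to 94 mm and grips with 3 to 60 N. Pads are 16 mm wide; open, the fingers measure 119 mm over their backs; the gripper's body (75 mm by 177 mm) begins 78 mm behind the grasp point.
Start: joints at [-1.276, 0.3, 1.521, -0, 1.321, -0.067], TCP at [0.195, -0.514, 0.405] pointing down, gripper open.
Joint ranges: [-3.03, 3.03], [-0.79, 2.21], [0.23, 2.52], [-1.04, 4.18], [0, 3.07], [-2.55, 2.55]. Speed limits (rad/s): [2.22, 2.22, 2.57, 3.14, 3.14, 3.14].

### API

Orientations are given as a 3x3 rotation matrix whose columns are the frame's x, y, z axes.
In Python, from station import manip gives the robot as it stands. The module is installed in compiled form; this text tells all that it offers. Calls block until the motion is done:
- manip.move_to(position, orientation): joint-space move of the TCP to a pose.
- manip.move_l(position, ori=None, rate=0.15): straight line of the TCP; ori=None keeps the orientation; rate is the mean speed in m/s.
- manip.set_joints(angles): joint-space move.
- manip.command_gripper(opening, newtons=None): opening from 0.0 (shut) to 1.0 (fully open); newtons is the grip in N (None keeps the last); returns when the fingers have stopped.
- manip.dwell(seconds).
- manip.ik(position, orientation): joint angles nearest the present ones, or None.
- manip.capture(name): name is "side" or "top"; returns (picture, depth): 400x640x3 uint8, red, green, blue; 400x640 float32, m along the optical axis (not along the pixel's ray), 0 where there is no reading.
- manip.camera_info(name): a dict with "intrinsics" (3x3 intrinsics, pixels), "view" (4x4, takes a point from world to camera coordinates). Camera axes: x right, y down, z forward; pixel columns grow to the right and rows downward; lengths in m; the calibration is good to about 2 mm. A picture is of the moment at which its call begins. camera_info takes no time and is no camera call.
A pose or a line that the arm cannot do raises manip.PlanningError and nothing moves.
- manip.hand_in(): hands the job in, once; it reports no verdict.
Readings, each from a call of its own:
- manip.get_t(): time.
- manip.get_qpos(): joint angles.
- manip.get_dq(): joint speeds.
- manip.get_tau(): joint torques, N m.
- manip.get_position(): TCP position.
- manip.get_ee_rot(): TCP orientation.
- manip.get_ft_force(): force on the tool from outside, world axes, zero at the start.
- manip.get_moment(): the same for the moment, N m.
- manip.get_opening(): opening from 0.0 (shut) to 1.0 (fully open).
Only numpy, scipy, OpenCV 4.12 (cv2) and the standard library are available. Lean on these libraries where they do the work, as an engineer would, in place of code of your own. Each camera call takes 0.05 s, during which the arm holds its last target.

## Working session

There is one attempt and no reset: what is moved stays moved. The work goes in short steps, each a Python script; the robot and the scene stay as the last script left them, time stands still between calls to the robot, and variables do not carry over. Pictures are saved under pics/ and viewed, and the job is handed in when it is done.

```bash
mkdir -p pics
python3 - <<'E'
from station import manip
import cv2,numpy as np
for n in("top","side"):
    p,d=manip.capture(n);cv2.imwrite(f"pics/{n}0.png",p[:,:,::-1]);np.save(f"{n}0.npy",d)
    c=manip.camera_info(n);print(c["intrinsics"],c["view"])
print(manip.tips_ahead,manip.get_t(),manip.get_ee_rot())
E
```

```text
[[393.4866181    0.         319.90704099]
 [  0.         393.4866181  201.41551201]
 [  0.           0.           1.        ]] [[-0.02852285 -0.99958792 -0.00323138  0.07751007]
 [-0.99835784  0.02864812 -0.04960747  0.52557386]
 [ 0.0496796   0.00181113 -0.99876356  0.92905444]
 [ 0.          0.          0.          1.        ]]
[[450.05546302   0.         321.29991347]
 [  0.         450.05546302 194.06347627]
 [  0.           0.           1.        ]] [[ 0.99664204 -0.07942387 -0.01991204 -0.53933641]
 [-0.0648699  -0.61748359 -0.78390428  0.13704842]
 [ 0.04996535  0.78256365 -0.62056232  0.99696676]
 [ 0.          0.          0.          1.        ]]
0.1992 0.1 [[ 9.35260909e-01  3.53958962e-01 -2.91905927e-04]
 [ 3.53959080e-01 -9.35260498e-01  8.77512877e-04]
 [ 3.75954642e-05 -9.24026245e-04 -9.99999572e-01]]
```

View pics/top0.png

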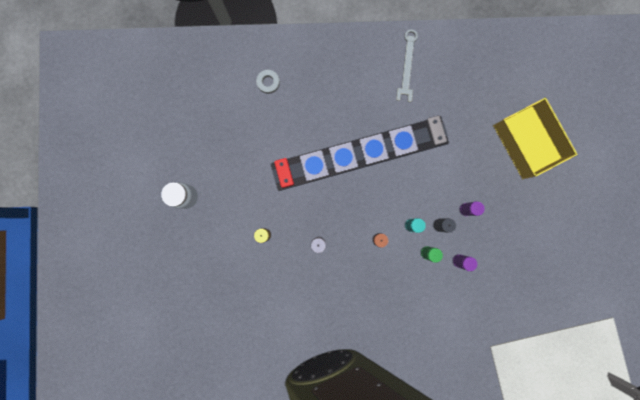

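View pics/side0.png

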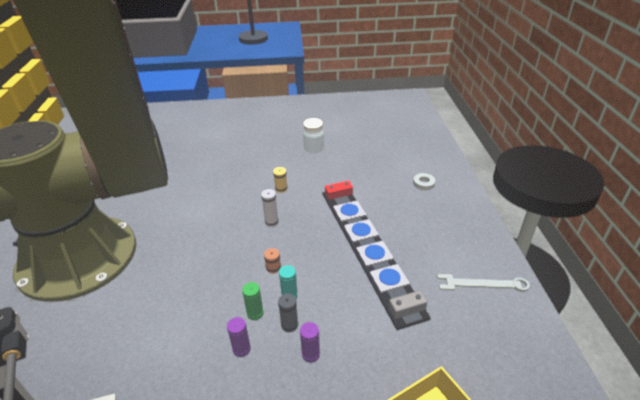

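The top view shows the red stop at (284,173) and the pads at (314,165), (343,157), (374,148) and (403,140). The slugs are brass (261,236), aluminium (318,245), copper (381,240) and steel (448,225). Steel stands among the turquoise, green and purple decoys. Next I'll measure all of them.

```bash
cat > h.py <<'E'
from station import manip
import cv2,numpy as np
def px2w(n,u,v,z):
    c=manip.camera_info(n);K=c["intrinsics"];V=c["view"];R=V[:3,:3];t=V[:3,3]
    o=-R.T@t; r=R.T@np.linalg.inv(K)@np.array([u,v,1.]); s=(z-o[2])/r[2]; return o+s*r
def cloud(n,d):
    c=manip.camera_info(n);K=c["intrinsics"];V=c["view"]
    v,u=np.mgrid[:400,:640]; P=np.stack([(u-K[0,2])/K[0,0]*d,(v-K[1,2])/K[1,1]*d,d],-1)
    return (P-V[:3,3])@V[:3,:3]
def pt(p,cl,u,v,h,r=14,tol=.012):
    """centroid of top-face pixels near (u,v), height h, back-projected at z=h"""
    w=np.zeros(cl.shape[:2],bool); w[v-r:v+r+1,u-r:u+r+1]=1
    m=w&(abs(cl[...,2]-h)<tol)
    n,l,s,cc=cv2.connectedComponentsWithStats(m.astype(np.uint8))
    k=1+np.argmax(s[1:,4]); q=cc[k]; return q,s[k,4],px2w("top",*q,h)[:2],np.median(cl[...,2][l==k])
E
python3 - <<'E'
from h import *
p=cv2.imread("pics/top0.png")
d=np.load("top0.npy");cl=cloud("top",d)
for n,u,v,h in [("brass",261,236,.06),("alu",318,245,.09),("cop",381,240,.045),("steel",448,225,.075),("turq",418,226,.075),("green",435,255,.075),("pur1",476,209,.075),("pur2",469,264,.075),("jar",174,194,.085)]:
    print(n,*pt(p,cl,u,v,h))
hsv=cv2.cvtColor(p,cv2.COLOR_BGR2HSV)
m=((abs(hsv[...,0].astype(int)-110)<12)&(hsv[...,1]>140)).astype(np.uint8); m[:,:280]=0
n,l,s,cc=cv2.connectedComponentsWithStats(m)
for k in range(1,n):
    if s[k,4]>100: print("pad",cc[k],s[k],px2w("top",*cc[k],.022))
print("red",px2w("top",284,173,.04))
cv2.imwrite("pics/crop0.png",cv2.resize(p[190:290,240:500],None,fx=3,fy=3,interpolation=cv2.INTER_CUBIC))
E
```

```text
brass [260.84756098 235.36585366] 164 [0.45206509 0.19837841] 0.06118125337144808
alu [317.54705882 244.92941176] 170 [0.42865517 0.07018318] 0.09107617524236208
cop [380.25925926 240.09876543] 162 [ 0.43291836 -0.07389516] 0.04582277770364272
steel [447.46276596 225.06914894] 188 [ 0.46359848 -0.22027   ] 0.07564241178175635
turq [416.90751445 225.12138728] 173 [ 0.46542049 -0.15226242] 0.07600783335718292
green [433.94413408 254.75418994] 179 [ 0.39871824 -0.18736636] 0.07571974228708757
pur1 [475.53513514 208.34594595] 185 [ 0.49905055 -0.28451   ] 0.07582652209532094
pur2 [468.49206349 263.46031746] 189 [ 0.37737481 -0.26303967] 0.07586600639236987
jar [173.37759336 194.20746888] 482 [0.54930826 0.3865041 ] 0.08598288028534935
pad [403.2907489 139.9339207] [395 132  17  17 227] [ 0.66842258 -0.14088678  0.022     ]
pad [373.78923767 148.16591928] [366 140  17  17 223] [ 0.65066271 -0.06976908  0.022     ]
pad [343.16071429 156.73660714] [335 149  17  17 224] [0.63219637 0.00394676 0.022     ]
pad [313.59545455 164.83636364] [306 157  17  17 220] [0.61481581 0.07497541 0.022     ]
red [0.59506139 0.14432283 0.04      ]
```

View pics/crop0.png

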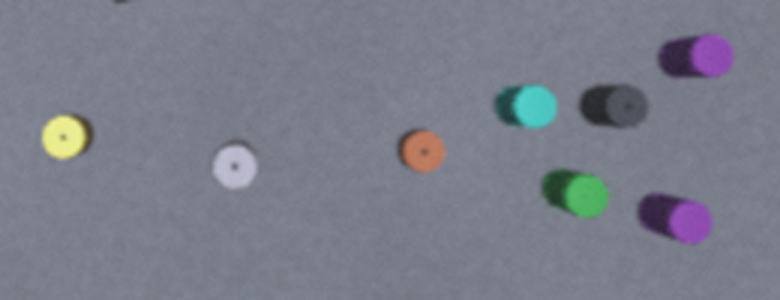

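```bash
cat >> h.py <<'E'
PAD=[(.6148,.0750),(.6322,.0039),(.6507,-.0698),(.6684,-.1409)]
def rot(a):
    y=np.array([np.cos(a),np.sin(a),0]);z=np.array([0,0,-1.]);return np.stack([np.cross(y,z),y,z],1)
def best(pos,deg):
    o=[]
    for a in (deg,deg+180):
        q=manip.ik(pos,rot(np.radians(a)))
        if q is not None:o.append((np.abs(np.array(q)-manip.get_qpos())[5],a))
    return rot(np.radians(min(o)[1]))
def hover(xy,zg,deg):
    p=np.array([*xy,zg+.18]);R=best(p,deg);manip.move_to(p,R);return R
def pick(xy,L,deg,op=.6):
    g=max(L*.55,.026)
    hover(xy,.2,deg); manip.command_gripper(op)
    manip.move_l(np.array([*xy,g+.18]),rate=.15)
    manip.command_gripper(0.0,30)
    print("grip",manip.get_opening(),manip.get_ft_force())
    manip.move_l(np.array([*xy,.2+.18]),rate=.2)
    return g
def place(i,g,op=.6):
    xy=PAD[i]; hover(xy,.2,14)
    print("held",manip.get_opening())
    manip.move_l(np.array([*xy,.05+g+.18]),rate=.15)
    manip.move_l(np.array([*xy,.0225+g+.18]),rate=.05)
    print("down",manip.get_ft_force())
    manip.command_gripper(op); 
    manip.move_l(np.array([*xy,.24+.18]),rate=.2); print("t",manip.get_t())
E
python3 - <<'E'
from h import *
print(manip.get_t())
g=pick((.433,-.074),.045,14); place(0,g)
p,d=manip.capture("side");cv2.imwrite("pics/side1.png",p[:,:,::-1])
p,d=manip.capture("top");cv2.imwrite("pics/top1.png",p[:,:,::-1])
E
```

```text
0.1
grip 0.3338472316714141 [-1.97949636  0.05638825  4.21455751]
held 0.3341159811869684
down [ 0.24476835 -0.85889841 -3.54856478]
t 9.8167
```

View pics/side1.png

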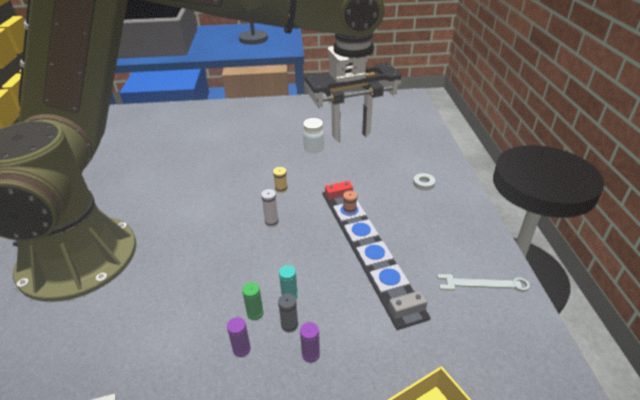

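The side view shows copper standing on the pad beside the red stop at (350,203), with everything else undisturbed. I'll do brass next, then steel with its own jaw angle.

Run:
```python
from h import *
g=pick((.452,.198),.060,14); place(1,g)
g=pick((.4636,-.220),.075,58,.55); place(2,g)
p,d=manip.capture("side");cv2.imwrite("pics/side2.png",p[:,:,::-1])
```

```text
grip 0.3374797575276951 [ 0.18475053 -0.26556015  3.75825316]
held 0.3370716049725158
down [ 0.48478784 -0.24318109 -4.88659282]
t 18.0667
grip 0.33715134043540207 [-2.6907508  -2.11612686  6.92441465]
held 0.33685362361817367
down [-0.73134122 -0.76725616 -2.96761475]
t 26.3583
```

View pics/side2.png

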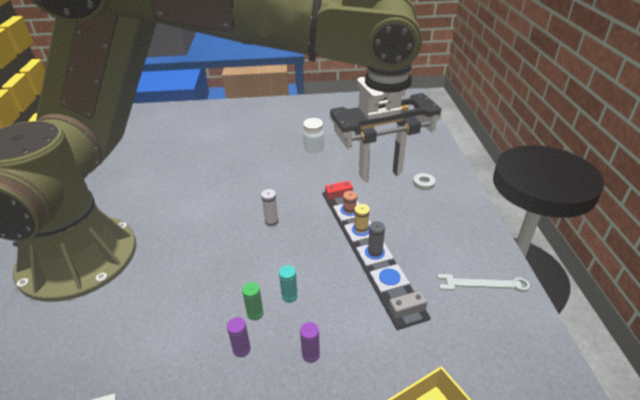

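Copper (350,203), brass (362,217) and steel (377,238) stand on pads 1 to 3, and the decoys are where they were. Aluminium is the last one.

Run:
```python
from h import *
g=pick((.4287,.070),.090,14); place(3,g)
manip.move_to(np.array([.195,-.514,.405]),best(np.array([.195,-.514,.405]),-69))
for n in("top","side"):
    p,d=manip.capture(n);cv2.imwrite(f"pics/{n}3.png",p[:,:,::-1])
    if n=="top":
        cl=cloud("top",d)
        for i,L in enumerate((.045,.06,.075,.09)):
            h=L+.022;c=manip.camera_info("top");P=c["view"][:3]@np.array([*PAD[i],h,1]);q=c["intrinsics"]@P;q=(q/q[2]).astype(int)
            r=pt(p,cl,q[0],q[1],h,tol=.008);print(i,r,(r[2]-PAD[i])*1000)
        print(pt(p,cl,174,194,.085))
print(manip.get_t())
```

```text
grip 0.3373698125510625 [-2.11891166  0.11309758  5.31657315]
held 0.33660704376404205
down [ 0.89596789  0.65851803 -1.58093529]
t 34.525
0 (array([313.54037267, 162.13043478]), np.int32(161), array([0.61452201, 0.07424189]), np.float64(0.06802297348392107)) [-0.27798648 -0.75811133]
1 (array([343.85119048, 152.91071429]), np.int32(168), array([0.63100193, 0.00579083]), np.float64(0.08280991584572561)) [-1.1980693   1.89082995]
2 (array([378.12359551, 142.14606742]), np.int32(178), array([ 0.65003819, -0.0692528 ]), np.float64(0.0980870694947391)) [-0.66181498  0.54720431]
3 (array([411.29189189, 131.86486486]), np.int32(185), array([ 0.66737943, -0.13937433]), np.float64(0.11275560809555703)) [-1.0205685   1.52566923]
(array([173.38075314, 194.19665272]), np.int32(478), array([0.54933208, 0.38649685]), np.float64(0.08602413435360677))
36.7833
```

View pics/top3.png

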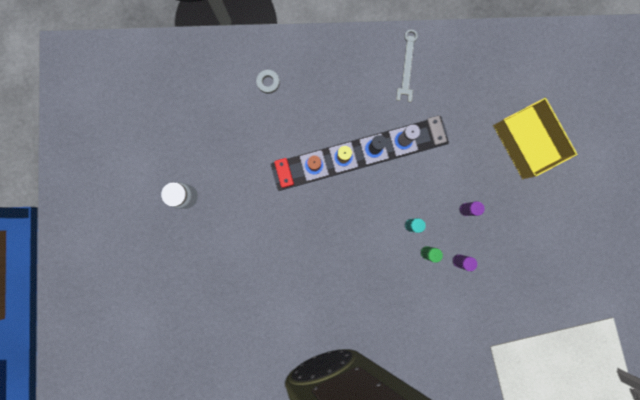

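View pics/side3.png

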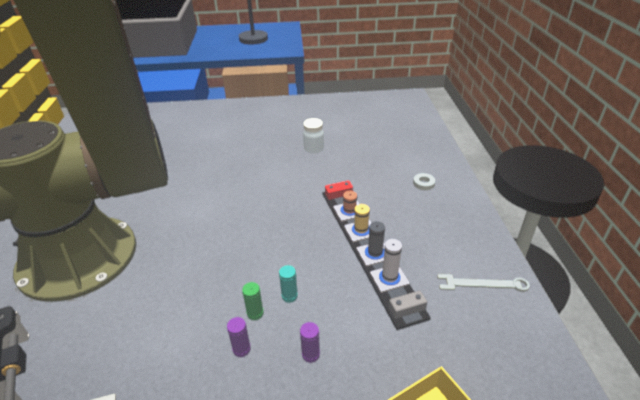

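Both views show all four slugs upright and in order: in the top view copper is at (314,162), brass (344,153), steel (378,142) and aluminium (411,132). The jar is still at (173,194) and the arm is clear.

```bash
python3 -c "
from station import manip
manip.hand_in()"
```

```text
the job is handed in; nothing more can be done
```

I put the four slugs on the pads in order from the red stop: copper, brass, steel, aluminium. I handed the job in after about 37 s of the 99 s allowed; no verdict is reported.

In the last pictures each slug stood upright, with its top face within about 2.5 mm of the pad's middle and its top height within about 1 mm of what it should be. The jar had moved less than 0.1 mm, the decoys looked undisturbed, and the arm was clear of everything. None of my checks failed or disagreed.

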